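Free a paint-seized wing latch and open the materials chest

ROBOT

A 6-joint arm with a two-finger parallel gripper is mounted at the origin on the work surface. World frame = base frame: x ahead of the robot, y to its left, z up, the work surface at z = 0. Lengths are in mm, angles in degrees, forces in N, time in s.
With the tool pointing down it reaches from about 325 to 925 mm from the base axis. Payload 3.1 kg.
Tool frame: the origin (TCP) lies where the fingers leave the gripper's body, on its centre line; the fingertips stand 73 mm ahead of it and the grasp point (between the pads) lies 54 mm ahead of it; z points along the fingers, y is the direction in which the jaws open and shut (so a half turn about z gives the same grasp; the last joint's range is limited). The gripper opens to 85 mm and grips with 20 to 120 N. Pads are 22 mm wide; open, the fingers measure 114 mm over their backs; the gripper's body (76 mm by 85 mm) begins 54 mm behind the grasp point. The pads swing forward as they close: fully open they stand 13 mm farther back than shut.
Start: joints at [59.748, 12.427, 92.441, -0, 75.132, -6.429], TCP at [252.435, 571.766, 303.9] pointing down, gripper open.
Joint ranges: [-157.48, 157.48], [-44.54, 120.13], [17.64, 146.25], [-64.5, 244.5], [7.68, 150.69], [-147.95, 147.95]. Speed limits (degrees/s): [159.86, 159.86, 180, 180, 180, 180].

INTERFACE

Orientations are given as a 3x3 rotation matrix whose columns are the frame's x, y, z axes.
In Python, from station import arm gives the robot as it stands. The module is installed in compiled form; this text tells all that it offers.
- The arm moves only by the tool move_arm, never from a script. Its arguments are lists of equal length, an entry for each row: "rot": the turn, a rotation vector about the tool's x, y, z in degrees, a list of three; "travel": the shift along the tool's x, y, z in mm, a list of three; "grip": the finger opening in mm, from 0 to 85.4. In form: {"rot": [[ax, ay, az], ...], "travel": [[x, y, z], ...], "grip": [grip, ...]}. A call has exactly 8 rows; each row is the pose to reach, as a shift and turn from the pose commanded when the call began, along the tool's axes at that moment; what a row does not reach only later rows make up. A row lasts 1/10 s, in which the tool goes at most 50 mm and 8.59 degrees, less where a joint would pass 70% of its speed; a pose out of reach is approached as far as the arm can. A call with a gripper value outside its range is refused whole. The fingers move at their own pace and stop on an object; "newtons" is the grip in N (left out, the last holds). Time passes only in rows, so rows that repeat a pose let the fingers close, or fill a call up. It gives the time, the measured TCP pose, the force and the opening at its end, in the units of the state.
- arm.state(): the state, without advancing time (a new reading comes with each control period).
- arm.grab_frame(name): name is "side" or "top" or "wrist"; returns a dict with "img" (384x512x3 uint8, red, green, blue), "vertical_fov" (degrees; the focal length in pixels is half the picture's height over the tangent of half this angle, whatever the lens; pixels are square), "cx", "cy" (the principal point, pixels), "dist_coeffs" ([k1, k2, p1, p2, k3] as OpenCV has them; the pictures are not rectified), "origin" and "orientation" of the camera in the world. Camera axes: x right, y down, z forward; pixel columns grow to the right and rows downward; lengths in mm; the calibration is good to about 2 mm. A picture is of the moment at which its call begins. There is no depth.
- arm.finish_job(): hands the job in, once; it reports no verdict.
Trained networks look in a picture, given as the dict that the camera call returned (one of the last four; its "shot" number tells which), for a name from the list of things; names that differ only in an ending like _2 or _b are one class to them, and where a whole thing is asked for, a point or a joint stands for the part that bears it (a point fixed in the world has none). Each returns a list of dicts, best first, with "score" (0 to 1); they miss things now and then, are a little off and sometimes report something else, mostly with a low value. They report only what shows in the picture. A call takes as long as a camera call.
- arm.search_frame(picture, thing): "point" ([row, column] in pixels, amid what is visible of it).
- arm.silhouettes(picture, thing): "mask" (384x512 bool, what is visible of it) and "point" ([row, column] in pixels, amid what is visible of it).
- arm.landmark_of(picture, thing): "point" ([row, column] in pixels: a listed point, or the origin of a listed thing).
The state is a dict: "clock": time; "joints": joint angles; "qvel": joint speeds; "joint_torque": joint torques, N m; "tool_pos": TCP position; "eef_rot": TCP orientation; "contact_force": force on the tool from outside, world axes, zero at the start; "ft_torque": the same for the moment, N m; "grip_width": opening from 0.0 (shut) to 1.0 (fully open).
Only numpy, scipy, OpenCV 4.12 (cv2) and the standard library are available. Lean on these libraries where they do the work, as an engineer would, in place of code of your own. Each camera call takes 0.05 s, during which the arm holds its last target.

TASK

The winged latch knob on the wooden materials chest is seized with dried paint. Rock it gently back and forth in small arcs, turning back each time it comes up against a stop, until it breaks free; never force it against a stop, or its stem will shear. Then turn it a quarter turn anticlockwise (seen from above) so that its tongue clears the lid's batten, slide the lid fully open by its wooden bar pull, let go, and leave the other things on the table where they are.

Things in the scene. Friction and masses are not known exactly. Their poses are not given: they have to be found in the camera images.
- knob_grip (a point): On the vertical turning axis of the steel wing knob, at grip height (115 mm above the table). Its wing is an upright flat bar 46 mm long, 11 mm thick, 93 to 129 mm above the table, centred on the axis. This point turns with it: x along the wing, y across its thickness, z up. Room of 40 mm all round above 92 mm height.
- tongue_tip (a point): Tip of the flat steel tongue below the wing: it points along knob_grip's -x, tip 38 mm from the axis, 12 mm wide, 79 to 85 mm above the table. Seized, it lies across the path of the lid's batten. The seized knob drags with about 0.2 N m, freed with about 0.06. Leaning hard on a stop (0.5 N m and up) jams the flake instead of breaking it.
- knob (a joint): Turn of the knob on its stem, rad, positive anticlockwise from above; within 0.02 of 0 at the start, end stop 1.75. Seized, it moves only between two rigid hidden stops of dried paint, lopsided: each lies 0.07 to 0.20 rad to its side at first, up to 0.27 later. Held 0.3 s lightly at a stop (0.1 N m above the drag) a flake breaks, then the next can break only at the other side.
- chest: Fixed open plywood chest, 160 (x) x 360 (y) x 75 mm; origin under its centre, x away from the robot. The knob stands on its far rail. Five paint flakes hold the knob: the 1st, 3rd and 5th break at the anticlockwise stop, the 2nd and 4th at the clockwise one, strictly in turn; after the 5th the knob is free and turns on anticlockwise.
- stem (a joint): Elastic twist of the slim stem and washer that carry the knob, rad, positive anticlockwise, 0 unloaded: 1 rad per 7 N m of torque on the knob. About 0.03 when dragging the seized knob; rises quickly against a stop. At 0.10 rad (0.7 N m) either way it shears and the job is lost. The wing's whole turn against the chest is knob + stem.
- lid_pull (a point): Grip point of the wooden bar pull on the sliding lid, 92 mm above the table. Bar 44 mm long along this point's x, 12 mm thick along y, 70 to 106 mm above the table; lid top at 70 mm. Axes are the chest's. The lid slides along -y. Shut, the knob's axis is at (+75, +130) mm in x, y from here.
- lid (a joint): How far the lid is drawn, m: 0 shut, 0.130 fully open at its end stop; 2.5 N of friction, stays where left. A batten across the lid (top 85 mm above the table) meets the tongue if the lid is drawn 10 to 20 mm while latched, which loads the stem. Turned 1.25 rad or more, the tongue is clear.
- penguin: Bystander: kraft-paper penguin figure 85 mm across, 165 mm tall; origin at its base centre.
- cup: Bystander: white cup 68 mm across, 75 mm tall; origin at its base centre.
- jar: Bystander: glass jar 64 mm across, 75 mm tall; origin at its base centre.
- brush: Bystander: paint brush lying on the table between the robot and the chest.

How it is judged:
By the outcome, as a careful person would: the job done as asked, in the order asked, and still so for the second after the job is handed in, with the robot touching nothing.
It also fails if it takes over 72 s, if anything falls off the work surface, if the arm or the gripper's body presses on something with over 40 N, if the wrist force passes 120 N, or if a joint passes its speed limit or range.

## Working session

There is one attempt and no reset: what is moved stays moved. The work goes in short steps, Python scripts to look and compute and a tool call to move; the robot and the scene stay as the last step left them, time stands still between calls to the robot, and variables do not carry over. Pictures are saved under pics/ and viewed, and the job is handed in when it is done.

Besides the shell and the picture viewer there is one more tool, called after "Request:" as name(argument=value, ...), one argument or row to a line, values as JSON. move_arm: Moves the arm, as the interface text tells. Its arguments: {"type":"object","properties":{"rot":{"type":"array"},"travel":{"type":"array"},"grip":{"type":"array"},"newtons":{"type":"number"}},"required":["rot","travel","grip"]}

```bash
mkdir -p pics
cat > h.py <<'E'
import numpy as np, cv2
from station import arm
def K(p):
    h=p["img"].shape[0]; f=h/2/np.tan(np.radians(p["vertical_fov"])/2)
    return np.array([[f,0,p["cx"]],[0,f,p["cy"]],[0,0,1.]])
def ray(p,pt):
    r,c=pt
    u=cv2.undistortPoints(np.array([[[c,r]]],float),K(p),np.array(p["dist_coeffs"],float))[0,0]
    d=np.array(p["orientation"])@np.array([u[0],u[1],1]); return np.array(p["origin"],float),d/np.linalg.norm(d)
def atz(p,pt,z):
    o,d=ray(p,pt); return o+d*(z-o[2])/d[2]
def proj(p,X):
    R=np.array(p["orientation"]); rv,_=cv2.Rodrigues(R.T); t=-R.T@np.array(p["origin"],float)
    q,_=cv2.projectPoints(np.array(X,float).reshape(-1,1,3),rv,t,K(p),np.array(p["dist_coeffs"],float)); return q[:,0]
def save(p,n): cv2.imwrite("pics/"+n,p["img"][:,:,::-1])
E
python3 - <<'E'
from h import *
s=arm.state(); print({k:np.round(v,3).tolist() for k,v in s.items()})
for n in ["side","top","wrist"]:
    p=arm.grab_frame(n); save(p,n+"0.png"); print(n,p["origin"],np.round(p["orientation"],3).tolist(),p["vertical_fov"])
    for t,z in [("knob_grip",115),("tongue_tip",82),("lid_pull",92),("chest",0),("penguin",0),("cup",0),("jar",0),("brush",5)]:
        L=arm.landmark_of(p,t)
        for l in L[:2]: print(t,round(l["score"],2),np.round(l["point"],1),np.round(atz(p,l["point"],z),1))
E
```

```text
{'clock': 0.0, 'joints': [59.748, 12.477, 92.532, -0.001, 75.131, -6.429], 'qvel': [-0.082, 0.094, 0.034, -0.042, -0.023, -0.006], 'joint_torque': [-0.002, -39.687, -30.384, -0.0, 0.01, -0.0], 'tool_pos': [252.103, 571.179, 302.536], 'eef_rot': [[-0.915, 0.404, -0.001], [0.404, 0.915, -0.002], [0.0, -0.002, -1.0]], 'contact_force': [-0.424, 0.207, -0.371], 'ft_torque': [-0.039, -0.037, -0.013], 'grip_width': 0.998}
side [ 239.86054813 -311.59225998  601.23164397] [[0.796, -0.413, 0.442], [-0.605, -0.548, 0.578], [0.004, -0.728, -0.686]] 53.86583944800337
knob_grip 0.75 [155.9 247.4] [591.4 183.7 115. ]
tongue_tip 0.71 [180.  240.2] [557.3 162.9  82. ]
lid_pull 0.71 [212.2 279.1] [557.5  39.3  92. ]
lid_pull 0.48 [182.  160.3] [421.3 244.3  92. ]
chest 0.89 [224.2 253.3] [549.9 108.9   0. ]
penguin 0.79 [210.8 351.4] [742.8  11.4   0. ]
penguin 0.29 [153.8 249.7] [684.2 304.3   0. ]
cup 0.95 [182.5 158.2] [449.4 346.    0. ]
jar 0.86 [150.2 218.9] [629.6 364.    0. ]
brush 0.97 [240.5 180.5] [406.  158.6   5. ]
top [ 481.54011798  134.75744807 1051.73445653] [[0.013, -0.991, 0.136], [-1.0, -0.016, -0.019], [0.021, -0.135, -0.991]] 45.84555639353516
knob_grip 0.75 [213.3 222.7] [556.8 165.8 115. ]
knob_grip 0.74 [195.  216.6] [594.7 179.2 115. ]
tongue_tip 0.49 [213.9 220.3] [558.1 172.   82. ]
lid_pull 0.96 [216.9 288.1] [553.   27.7  92. ]
chest 0.9 [214.6 248. ] [564.  110.8   0. ]
penguin 0.57 [138.8 290. ] [746.4  12.8   0. ]
cup 0.62 [256.8 147.2] [462.4 342.1   0. ]
cup 0.61 [215.2 221.8] [561.6 171.6   0. ]
jar 0.62 [183.5 138.5] [632.9 369.2   0. ]
brush 0.88 [280.8 222.1] [411.3 168.    5. ]
wrist [179.53164051 604.59898072 373.26185918] [[0.405, 0.87, 0.281], [0.914, -0.386, -0.123], [0.001, 0.307, -0.952]] 70.9115023472668
cup 0.88 [320.1 185.6] [453.2 352.5   0. ]
```

```bash
python3 -c "
import cv2
a=cv2.imread('pics/side0.png');b=cv2.imread('pics/top0.png')
cv2.imwrite('pics/s0c.png',cv2.resize(a[100:300,120:400],None,fx=2.8,fy=2.8,interpolation=2))
cv2.imwrite('pics/t0c.png',cv2.resize(b[110:310,120:360],None,fx=3,fy=3,interpolation=2)[:600])"
```

```text
(no output)
```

View pics/s0c.png

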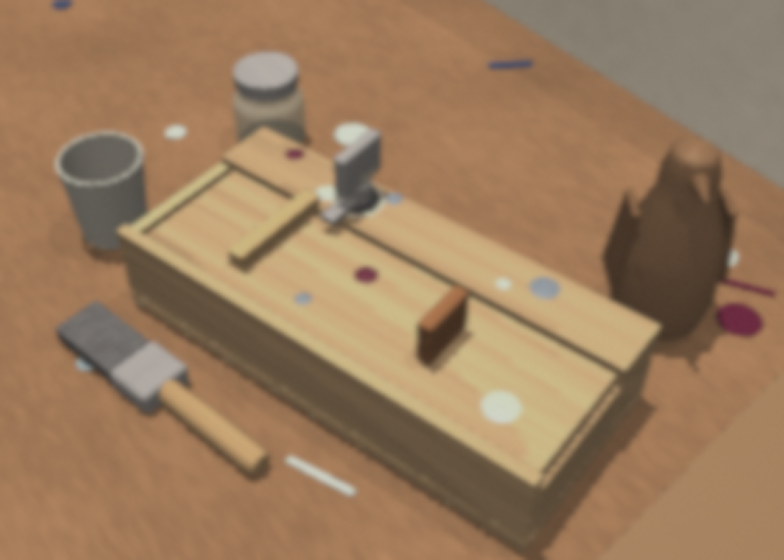

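View pics/t0c.png

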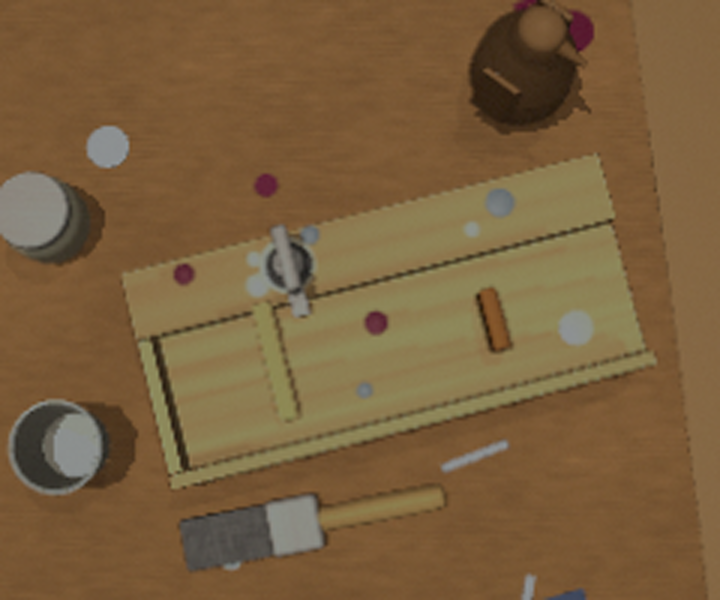

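Run:
```python
from h import *
p=arm.grab_frame("top"); q=arm.grab_frame("side")
f=lambda c,r:(110+r/3-.33,120+c/3-.33)
g=lambda c,r:(100+r/2.8-.33,120+c/2.8-.33)
P=[atz(p,f(*a),75)[:2] for a in [(123,273),(598,155),(655,360),(173,487)]]
print(np.round(P,1))
Q=[atz(q,g(*a),75)[:2] for a in [(265,128),(660,326),(535,487),(122,232)]]
print(np.round(Q,1))
for C in (P,Q):
    C=np.array(C); 
    M=np.array([[80,180],[80,-180],[-80,-180],[-80,180]],float)
    A,_=cv2.estimateAffinePartial2D(M,C); print(C.mean(0),np.degrees(np.arctan2(A[1,0],A[0,0])),np.hypot(A[0,0],A[1,0]))
    e=C[0]-C[1]; print(np.degrees(np.arctan2(-e[0],e[1])),np.linalg.norm(e)); e=C[3]-C[2]; print(np.degrees(np.arctan2(-e[0],e[1])),np.linalg.norm(e))
# wing top ends z=129
w=[atz(p,f(*a),129) for a in [(277,228),(291,283)]]; print(w); d=w[0]-w[1]; print('wing',np.degrees(np.arctan2(d[1],d[0])),np.linalg.norm(d))
w=[atz(q,g(*a),129) for a in [(378,133),(338,163)]]; print(w); d=w[0]-w[1]; print('wing',np.degrees(np.arctan2(d[1],d[0])),np.linalg.norm(d), (w[0]+w[1])/2)
print('tip',atz(p,f(302,313),82), atz(q,g(330,222),82))
for n,pp in (("top",p),("side",q)):
  for t in ("knob_grip","lid_pull"):
    for s in arm.silhouettes(pp,t)[:2]:
        m=s["mask"].astype(np.uint8); print(n,t,s["score"],s["point"],m.sum(),cv2.minAreaRect(cv2.findNonZero(m)))
```

```text
[[585.2 302.2]
 [677.9 -42.7]
 [527.8 -83.4]
 [432.9 261.5]]
[[582.3 301.1]
 [675.9 -42.7]
 [522.5 -85. ]
 [431.4 257.8]]
[555.94541125 109.41247546] 14.946998000714034 0.9913200889635005
15.033360533331278 357.1915763536053
15.380558271692408 357.6965840846703
[553.04592719 107.79567675] 15.168024813802727 0.9875067160672958
15.22725376071234 356.33509902541266
14.8889470132169 354.6426450869705
[array([612.17575854, 188.38001326, 129.        ]), array([574.54351134, 177.98114541, 129.        ])]
wing 15.447000651467892 39.0425726875058
[array([609.89096152, 183.55835558, 129.        ]), array([566.44839862, 172.77247908, 129.        ])]
wing 13.943400797136107 44.76149464239213 [588.16968007 178.16541733 129.        ]
tip [557.91008883 171.88570248  82.        ] [554.80148397 168.73456182  82.        ]
top knob_grip 0.65 [214.6, 248.7] 12270 ((248.95362854003906, 215.64402770996094), (77.58484649658203, 167.102783203125), 76.23921203613281)
top knob_grip 0.5 [202.1, 218.1] 234 ((216.14849853515625, 200.4851531982422), (29.851116180419922, 10.149378776550293), 84.2894058227539)
top lid_pull 0.56 [226.9, 256.5] 6844 ((253.86138916015625, 224.76344299316406), (46.95518493652344, 156.4122314453125), 76.32869720458984)
top lid_pull 0.54 [200.6, 218.4] 208 ((215.7388916015625, 200.03070068359375), (30.729246139526367, 9.405720710754395), 83.2901611328125)
side knob_grip 0.9 [161.5, 249.3] 468 ((245.82760620117188, 163.0689697265625), (17.81990623474121, 36.77286911010742), 11.888657569885254)
side lid_pull 0.83 [211.5, 259.3] 6573 ((256.25341796875, 209.24037170410156), (169.83534240722656, 44.85898971557617), 30.884944915771484)
```

Request:
move_arm(
  rot=[
    [0, 0, 8.5],
    [0, 0, 17],
    [0, 0, 25.5],
    [0, 0, 34],
    [0, 0, 42.5],
    [0, 0, 51],
    [0, 0, 59.5],
    [0, 0, 68],
  ],
  travel=[
    [-45, -21, 0],
    [-90, -42, 0],
    [-135, -63, 0],
    [-180, -84, 0],
    [-225, -105, 0],
    [-270, -126, 0],
    [-315, -147, 0],
    [-360, -168, 0],
  ],
  grip=[85, 85, 85, 85, 85, 85, 85, 85],
)

```text
clock: 2.45
tool_pos: [515.0, 271.0, 304.2]
eef_rot: [[0.038, 0.999, 0.001], [0.999, -0.038, 0.0], [0.0, 0.001, -1.0]]
contact_force: [2.0, 1.1, 0.3]
grip_width: 0.992
```

```bash
cat >> h.py <<'E'
def need(x,y,z,yaw):
    """remaining shift in current tool axes to put TCP at x,y,z and turn about tool z so tool x is at yaw"""
    s=arm.state(); R=np.array(s["eef_rot"]); 
    d=R.T@(np.array([x,y,z])-np.array(s["tool_pos"]))
    y0=np.degrees(np.arctan2(R[1,0],R[0,0])); a=-(yaw-y0); a=(a+180)%360-180
    print("t",s["clock"],"pos",np.round(s["tool_pos"],1),"yaw",round(y0,2),"shift",np.round(d,1),"az",round(a,2),"F",np.round(s["contact_force"],1),"M",np.round(s["ft_torque"],3),"w",round(s["grip_width"]*85.4,1),"j6",np.round(s["joints"],1))
E
python3 -c "
from h import *
need(592.5,181,303,15.1)"
```

```text
t 2.45 pos [515.  271.  304.2] yaw 87.82 shift [-87.   80.9   1.2] az 72.72 F [2.  1.1 0.3] M [ 0.015 -0.011  0.066] w 84.7 j6 [20.8  7.2 98.4  0.  74.3 23. ]
```

Request:
move_arm(
  rot=[
    [0, 0, 8.55],
    [0, 0, 17.1],
    [0, 0, 25.65],
    [0, 0, 34.2],
    [0, 0, 42.75],
    [0, 0, 51.3],
    [0, 0, 59.85],
    [0, 0, 68.4],
  ],
  travel=[
    [-15, 14, 0],
    [-30, 27, 0],
    [-45, 41, 0],
    [-60, 55, 0],
    [-75, 68, 0],
    [-89, 81.5, 0],
    [-89, 81.5, 0],
    [-89, 81.5, 0],
  ],
  grip=[85, 85, 85, 85, 85, 85, 85, 85],
)

```text
clock: 3.25
tool_pos: [593.0, 180.4, 303.8]
eef_rot: [[0.944, 0.331, -0.0], [0.331, -0.944, 0.0], [-0.0, -0.0, -1.0]]
contact_force: [1.0, -0.7, -0.3]
grip_width: 1.0
```

Run:
```python
from h import *
need(592.5,181,303,15.1)
p=arm.grab_frame("wrist"); save(p,"w1.png")
need(592.5,181,303,15.1)
for t,z in [("knob_grip",115),("tongue_tip",82),("lid_pull",92)]:
    for l in arm.landmark_of(p,t)[:2]: print(t,round(l["score"],2),np.round(l["point"],1),np.round(atz(p,l["point"],z),1))
print(proj(p,[[592.5,181,129],[592.5,181,93],[554,36,92]]))
```

```text
t 3.25 pos [593.  180.4 303.8] yaw 19.35 shift [-0.3 -0.8  0.8] az 4.25 F [ 1.  -0.7 -0.3] M [-0.011 -0.007  0.014] w 85.4 j6 [10.4 11.8 93.2  0.  75.  81.1]
t 3.3 pos [592.8 180.7 303.8] yaw 19.16 shift [-0.2 -0.4  0.8] az 4.06 F [-0.1  0.1 -0.6] M [0.056 0.014 0.021] w 84.9 j6 [10.5 11.8 93.2  0.  75.  81.3]
knob_grip 0.63 [188.8 250.4] [590.1 185.8 115. ]
lid_pull 0.6 [252.2 360.2] [552.   35.3  92. ]
[[255.72318221 192.45452558]
 [255.66236011 182.21789426]
 [360.40837957 250.61364037]]
```

View pics/w1.png

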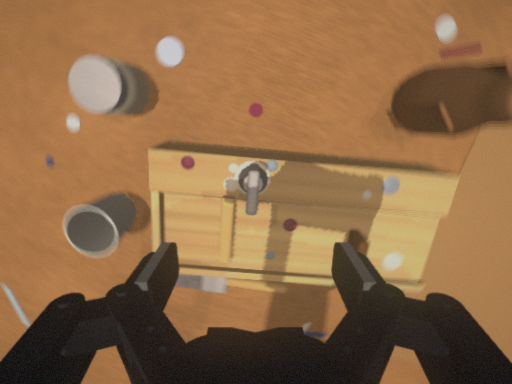

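Run:
```python
from h import *
a=cv2.imread('pics/w1.png')
cv2.imwrite('pics/w1c.png',cv2.resize(a[150:225,210:300],None,fx=8,fy=8,interpolation=2))
```

```text
(no output)
```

View pics/w1c.png

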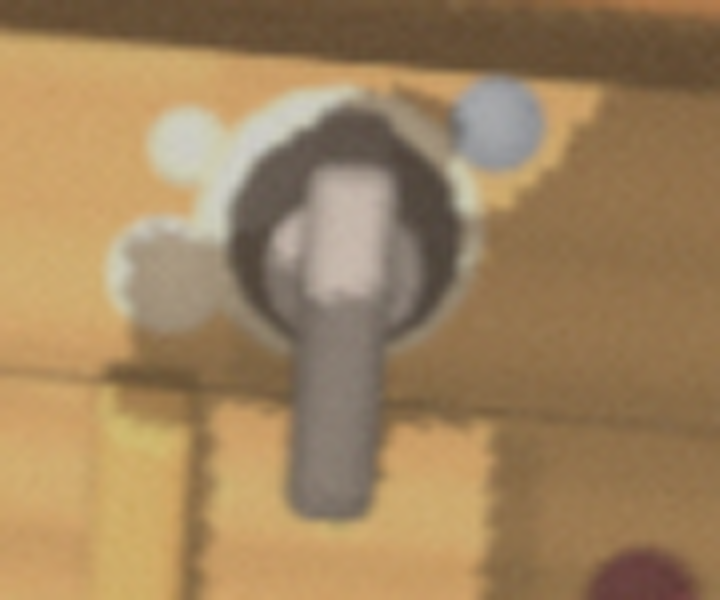

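Run:
```python
from h import *
p=arm.grab_frame("wrist")
c=np.array([592.5,182,0])
for yaw in (15.1,):
    u=np.array([np.cos(np.radians(yaw)),np.sin(np.radians(yaw)),0]);v=np.array([-u[1],u[0],0])
    X=[c+u*23+[0,0,129],c-u*23+[0,0,129],c-u*23+[0,0,93],c-u*38+[0,0,85],c+[0,0,85],c-u*38+6*v+[0,0,85]]
    q=proj(p,X); print(np.round(((q-[210,150])+.5)*8-.5))
f=lambda c,r:(150+(r+.5)/8-.5,210+(c+.5)/8-.5)
a=atz(p,f(352,168),129); b=atz(p,f(343,298),129); e=atz(p,f(331,518),129); e2=atz(p,f(331,518),85)
print(a,b,e,e2)
d=a-b;print(np.degrees(np.arctan2(d[1],d[0])),np.linalg.norm(d))
d=a-e;print(np.degrees(np.arctan2(d[1],d[0])),np.linalg.norm(d))
print((a+e)/2)
```

```text
[[386. 150.]
 [353. 517.]
 [354. 417.]
 [346. 496.]
 [368. 242.]
 [304. 493.]]
[611.34695477 190.91976486 129.        ] [596.18636243 186.58719191 129.        ] [569.28543802 178.49128577 129.        ] [551.90013457 172.98801296  85.        ]
15.948803022035376 15.767521950079704
16.461534207969798 43.859300999104775
[590.3161964  184.70552532 129.        ]
```

Request:
move_arm(
  rot=[
    [0, 0, 2.1],
    [0, 0, 4.2],
    [0, 0, 4.2],
    [0, 0, 4.2],
    [0, 0, 4.2],
    [0, 0, 4.2],
    [0, 0, 4.2],
    [0, 0, 4.2],
  ],
  travel=[
    [-0.4, -1.8, 15],
    [-0.4, -1.8, 40],
    [-0.4, -1.8, 65],
    [-0.4, -1.8, 90],
    [-0.4, -1.8, 110],
    [-0.4, -1.8, 125],
    [-0.4, -1.8, 134],
    [-0.4, -1.8, 134],
  ],
  grip=[45, 45, 45, 45, 45, 45, 45, 45],
)

```text
clock: 4.3
tool_pos: [590.8, 182.6, 168.5]
eef_rot: [[0.963, 0.269, -0.002], [0.269, -0.963, -0.001], [-0.003, -0.0, -1.0]]
contact_force: [0.8, -0.7, 0.5]
grip_width: 0.529
```

Run:
```python
from h import *
need(591.5,182.5,169.5,15.5)
p=arm.grab_frame("wrist"); save(p,"w2.png")
need(591.5,182.5,169.5,15.5)
q=arm.grab_frame("side"); cv2.imwrite("pics/s2.png",cv2.resize(q["img"][80:230,160:340,::-1],None,fx=4,fy=4))
```

```text
t 4.3 pos [590.8 182.6 168.5] yaw 15.62 shift [ 0.7  0.3 -1. ] az 0.12 F [ 0.8 -0.7  0.5] M [-0.016  0.028  0.006] w 45.2 j6 [10.7 19.9 98.7 -0.  61.5 85.1]
t 4.35 pos [591.5 182.8 169.8] yaw 15.61 shift [-0.1  0.2  0.3] az 0.11 F [ 0.4 -0.1  0. ] M [ 0.011  0.013 -0.029] w 45.3 j6 [10.7 19.9 98.6 -0.  61.5 85.1]
```

View pics/w2.png

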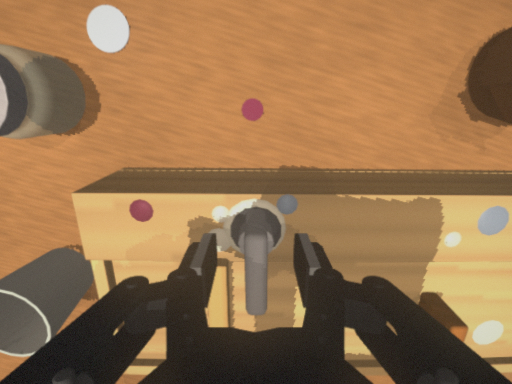

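View pics/s2.png

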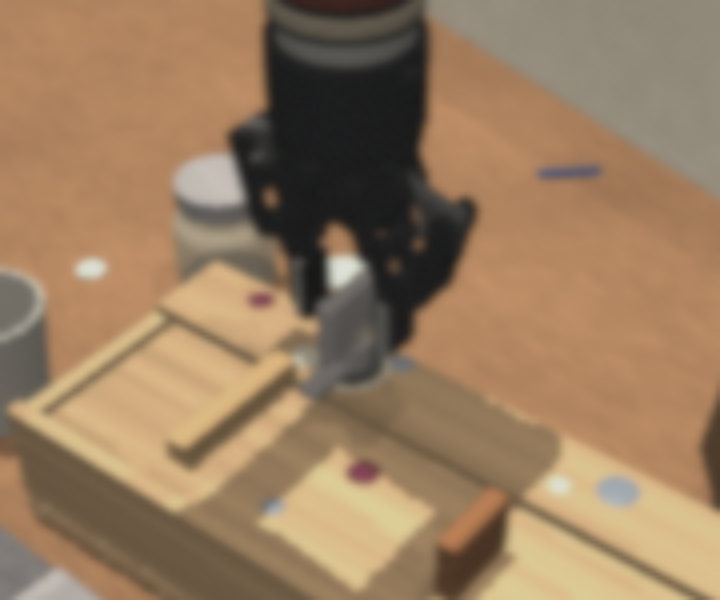

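Run:
```python
from h import *
a=cv2.imread('pics/w2.png')
cv2.imwrite('pics/w2c.png',cv2.resize(a[195:325,195:325],None,fx=4.5,fy=4.5,interpolation=2))
p=arm.grab_frame("wrist"); 
s=arm.state()
T=np.array(s["tool_pos"]); R=np.array(s["eef_rot"])
print(s["clock"])
for dx in (23,-23): 
  for z in (129,93): 
    X=T+R[:,0]*dx; X[2]=z; print(dx,z,((proj(p,[X])-[195,195]+.5)*4.5-.5).round())
for l in arm.landmark_of(p,"knob_grip")[:2]: print(l, atz(p,l["point"],115))
```

```text
4.45
23 129 [[285. 171.]]
23 93 [[282.  47.]]
-23 129 [[284. 539.]]
-23 93 [[282. 352.]]
{'point': [262.6, 255.9], 'score': 0.77} [590.74796431 183.33168289 115.        ]
```

View pics/w2c.png

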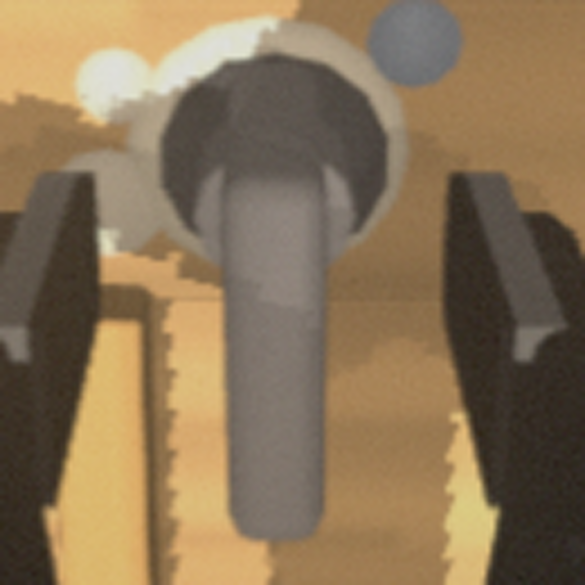

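Request:
move_arm(
  rot=[
    [0, 0, 0],
    [0, 0, 0],
    [0, 0, 0],
    [0, 0, 0],
    [0, 0, 0],
    [0, 0, 0],
    [0, 0, 0],
    [0, 0, 0],
  ],
  travel=[
    [0, 0, 0],
    [0, 0, 0],
    [0, 0, 0],
    [0, 0, 0],
    [0, 0, 0],
    [0, 0, 0],
    [0, 0, 0],
    [0, 0, 0],
  ],
  grip=[0, 0, 0, 0, 0, 0, 0, 0],
  newtons=28,
)

```text
clock: 5.3
tool_pos: [592.0, 182.7, 170.7]
eef_rot: [[0.963, 0.269, 0.001], [0.269, -0.963, -0.0], [0.001, 0.0, -1.0]]
contact_force: [-0.8, -0.4, 6.1]
grip_width: 0.126
```

Run:
```python
from h import *
need(591.5,182.5,169.5,15.5)
```

```text
t 5.3 pos [592.  182.7 170.7] yaw 15.58 shift [-0.5  0.   1.2] az 0.08 F [-0.8 -0.4  6.1] M [-0.147  0.15  -0.006] w 10.7 j6 [10.7 19.8 98.6 -0.  61.5 85.1]
```

Request:
move_arm(
  rot=[
    [0, 0, -1.5],
    [0, 0, -3],
    [0, 0, -3],
    [0, 0, -3],
    [0, 0, -3],
    [0, 0, -3],
    [0, 0, -3],
    [0, 0, -3],
  ],
  travel=[
    [0, 0, 0],
    [0, 0, 0],
    [0, 0, 0],
    [0, 0, 0],
    [0, 0, 0],
    [0, 0, 0],
    [0, 0, 0],
    [0, 0, 0],
  ],
  grip=[0, 0, 0, 0, 0, 0, 0, 0],
)

```text
clock: 6.1
tool_pos: [592.0, 182.7, 170.7]
eef_rot: [[0.948, 0.318, 0.001], [0.318, -0.948, 0.0], [0.001, 0.0, -1.0]]
contact_force: [-0.9, -1.4, 5.8]
grip_width: 0.123
```

```bash
cat > m.py <<'E'
from h import *
s=arm.state(); R=np.array(s["eef_rot"])
print("t",round(s["clock"],2),"yaw",round(np.degrees(np.arctan2(R[1,0],R[0,0]))-15.6,2),"M",np.round(s["ft_torque"],3),"F",np.round(s["contact_force"],1),"pos",np.round(s["tool_pos"],1),"j6",np.round(s["joints"][5],2),"w",round(s["grip_width"],3))
E
python3 m.py
```

```text
t 6.1 yaw 2.91 M [-0.141  0.174 -0.222] F [-0.9 -1.4  5.8] pos [592.  182.7 170.7] j6 82.14 w 0.123
```

Request:
move_arm(
  rot=[
    [0, 0, -1],
    [0, 0, -2],
    [0, 0, -2],
    [0, 0, -2],
    [0, 0, -2],
    [0, 0, -2],
    [0, 0, -2],
    [0, 0, -2],
  ],
  travel=[
    [0, 0, 0],
    [0, 0, 0],
    [0, 0, 0],
    [0, 0, 0],
    [0, 0, 0],
    [0, 0, 0],
    [0, 0, 0],
    [0, 0, 0],
  ],
  grip=[0, 0, 0, 0, 0, 0, 0, 0],
)

```text
clock: 6.9
tool_pos: [592.0, 182.7, 170.7]
eef_rot: [[0.936, 0.351, 0.001], [0.351, -0.936, 0.0], [0.001, 0.0, -1.0]]
contact_force: [0.1, 0.0, 5.4]
grip_width: 0.121
```

```bash
python3 m.py
```

```text
t 6.9 yaw 4.96 M [-0.124  0.131 -0.042] F [0.1 0.  5.4] pos [592.  182.7 170.7] j6 80.11 w 0.121
```

```bash
python3 m.py
python3 - <<'E'
from h import *
for i in range(2):
    p=arm.grab_frame("wrist"); s=arm.state(); print(np.round(s["ft_torque"],3))
a=p["img"][195:325,195:325,::-1]
cv2.imwrite('pics/w3c.png',cv2.resize(a,None,fx=4.5,fy=4.5,interpolation=2))
E
```

```text
t 6.9 yaw 4.96 M [-0.124  0.131 -0.042] F [0.1 0.  5.4] pos [592.  182.7 170.7] j6 80.11 w 0.121
[-0.089  0.155  0.028]
[-0.101  0.138 -0.077]
```

View pics/w3c.png

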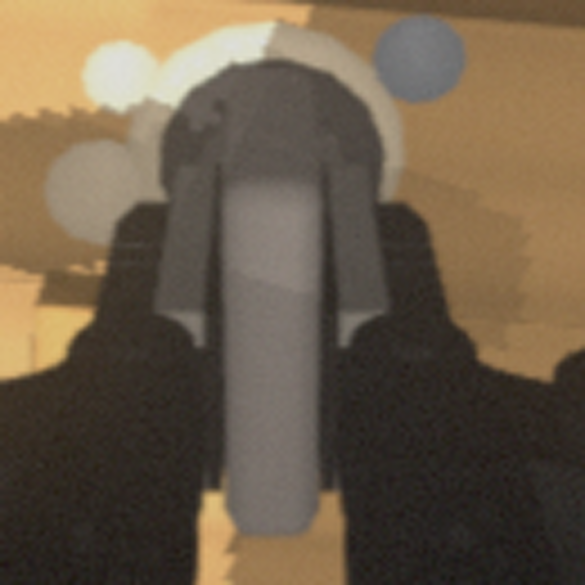

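```bash
cat >> m.py <<'E'
print(np.round(s["joint_torque"],3), np.round(s["qvel"],2))
E
python3 m.py
```

```text
t 7.0 yaw 4.96 M [-0.101  0.138 -0.077] F [-0.2 -1.2  6.5] pos [592.  182.7 170.7] j6 80.1 w 0.123
[  0.354 -38.234 -24.887   0.135  -0.293  -0.05 ] [ 0.06  0.03  0.04 -0.02  0.06  0.02]
```

Request:
move_arm(
  rot=[
    [0, 0, -0.25],
    [0, 0, -0.5],
    [0, 0, -0.75],
    [0, 0, -1],
    [0, 0, -1.25],
    [0, 0, -1.5],
    [0, 0, -1.75],
    [0, 0, -2],
  ],
  travel=[
    [0, 0, 0],
    [0, 0, 0],
    [0, 0, 0],
    [0, 0, 0],
    [0, 0, 0],
    [0, 0, 0],
    [0, 0, 0],
    [0, 0, 0],
  ],
  grip=[0, 0, 0, 0, 0, 0, 0, 0],
)

```text
clock: 7.8
tool_pos: [592.0, 182.8, 170.7]
eef_rot: [[0.924, 0.383, 0.001], [0.383, -0.924, 0.0], [0.001, -0.0, -1.0]]
contact_force: [-1.0, -0.7, 5.5]
grip_width: 0.124
```

```bash
python3 m.py
```

```text
t 7.8 yaw 6.92 M [-0.118  0.212 -0.216] F [-1.  -0.7  5.5] pos [592.  182.8 170.7] j6 78.13 w 0.124
[ 5.6900e-01 -3.8225e+01 -2.4892e+01  2.4000e-02 -3.0400e-01 -2.2800e-01] [-0.1  -0.08 -0.05  0.09 -0.06 -2.43]
```

Request:
move_arm(
  rot=[
    [0, 0, -0.25],
    [0, 0, -0.5],
    [0, 0, -0.75],
    [0, 0, -1],
    [0, 0, -1.25],
    [0, 0, -1.5],
    [0, 0, -1.75],
    [0, 0, -2],
  ],
  travel=[
    [0, 0, 0],
    [0, 0, 0],
    [0, 0, 0],
    [0, 0, 0],
    [0, 0, 0],
    [0, 0, 0],
    [0, 0, 0],
    [0, 0, 0],
  ],
  grip=[0, 0, 0, 0, 0, 0, 0, 0],
)

```text
clock: 8.6
tool_pos: [592.0, 182.8, 170.7]
eef_rot: [[0.91, 0.414, 0.001], [0.414, -0.91, 0.001], [0.001, -0.0, -1.0]]
contact_force: [-1.2, -0.5, 5.0]
grip_width: 0.119
```

```bash
python3 m.py
```

```text
t 8.6 yaw 8.87 M [-0.061  0.179 -0.439] F [-1.2 -0.5  5. ] pos [592.  182.8 170.7] j6 76.16 w 0.119
[  0.757 -38.209 -24.898  -0.077  -0.314  -0.41 ] [-0.07 -0.02  0.12  0.1  -0.06 -2.41]
```

Request:
move_arm(
  rot=[
    [0, 0, 0.3],
    [0, 0, 0.3],
    [0, 0, 0.3],
    [0, 0, 0.3],
    [0, 0, 0.3],
    [0, 0, 0.3],
    [0, 0, 0.3],
    [0, 0, 0.3],
  ],
  travel=[
    [0, 0, 0],
    [0, 0, 0],
    [0, 0, 0],
    [0, 0, 0],
    [0, 0, 0],
    [0, 0, 0],
    [0, 0, 0],
    [0, 0, 0],
  ],
  grip=[0, 0, 0, 0, 0, 0, 0, 0],
)

```text
clock: 9.4
tool_pos: [592.0, 182.8, 170.7]
eef_rot: [[0.912, 0.409, 0.001], [0.409, -0.912, 0.001], [0.001, -0.0, -1.0]]
contact_force: [-1.4, -0.9, 5.6]
grip_width: 0.123
```

```bash
python3 m.py
```

```text
t 9.4 yaw 8.57 M [-0.121  0.202 -0.352] F [-1.4 -0.9  5.6] pos [592.  182.8 170.7] j6 76.47 w 0.123
[  0.719 -38.212 -24.897  -0.061  -0.311  -0.403] [ 0.03  0.1  -0.08 -0.08  0.01 -0.06]
```

Request:
move_arm(
  rot=[
    [0, 0, 2],
    [0, 0, 4],
    [0, 0, 6],
    [0, 0, 8],
    [0, 0, 9.5],
    [0, 0, 10.8],
    [0, 0, 11.6],
    [0, 0, 12],
  ],
  travel=[
    [0, 0, 0],
    [0, 0, 0],
    [0, 0, 0],
    [0, 0, 0],
    [0, 0, 0],
    [0, 0, 0],
    [0, 0, 0],
    [0, 0, 0],
  ],
  grip=[0, 0, 0, 0, 0, 0, 0, 0],
)

```text
clock: 10.2
tool_pos: [592.0, 182.6, 170.7]
eef_rot: [[0.977, 0.213, 0.001], [0.213, -0.977, -0.0], [0.001, 0.001, -1.0]]
contact_force: [0.7, -1.2, 5.6]
grip_width: 0.123
```

```bash
python3 m.py
```

```text
t 10.2 yaw -3.28 M [-0.182  0.131  0.225] F [ 0.7 -1.2  5.6] pos [592.  182.6 170.7] j6 88.37 w 0.123
[  0.216 -38.221 -24.883   0.361  -0.274   0.218] [-0.04 -0.06  0.01  0.11 -0.08  3.69]
```

Request:
move_arm(
  rot=[
    [0, 0, 0.25],
    [0, 0, 0.5],
    [0, 0, 0.75],
    [0, 0, 1],
    [0, 0, 1.25],
    [0, 0, 1.5],
    [0, 0, 1.75],
    [0, 0, 2],
  ],
  travel=[
    [0, 0, 0],
    [0, 0, 0],
    [0, 0, 0],
    [0, 0, 0],
    [0, 0, 0],
    [0, 0, 0],
    [0, 0, 0],
    [0, 0, 0],
  ],
  grip=[0, 0, 0, 0, 0, 0, 0, 0],
)

```text
clock: 11.0
tool_pos: [592.0, 182.6, 170.7]
eef_rot: [[0.984, 0.179, 0.001], [0.179, -0.984, -0.0], [0.001, 0.001, -1.0]]
contact_force: [0.0, -0.7, 5.9]
grip_width: 0.124
```

```bash
python3 m.py
```

```text
t 11.0 yaw -5.26 M [-0.223  0.125  0.303] F [ 0.  -0.7  5.9] pos [592.  182.6 170.7] j6 90.35 w 0.124
[  0.24  -38.227 -24.885   0.392  -0.274   0.238] [ 0.05 -0.01 -0.01 -0.11 -0.05  2.45]
```

Request:
move_arm(
  rot=[
    [0, 0, 0.15],
    [0, 0, 0.3],
    [0, 0, 0.45],
    [0, 0, 0.6],
    [0, 0, 0.75],
    [0, 0, 0.9],
    [0, 0, 1.05],
    [0, 0, 1.2],
  ],
  travel=[
    [0, 0, 0],
    [0, 0, 0],
    [0, 0, 0],
    [0, 0, 0],
    [0, 0, 0],
    [0, 0, 0],
    [0, 0, 0],
    [0, 0, 0],
  ],
  grip=[0, 0, 0, 0, 0, 0, 0, 0],
)

```text
clock: 11.8
tool_pos: [592.0, 182.6, 170.7]
eef_rot: [[0.987, 0.159, 0.001], [0.159, -0.987, -0.001], [0.001, 0.001, -1.0]]
contact_force: [-0.7, -1.2, 4.9]
grip_width: 0.128
```

```bash
python3 m.py
```

```text
t 11.8 yaw -6.46 M [-0.202  0.101  0.283] F [-0.7 -1.2  4.9] pos [592.  182.6 170.7] j6 91.55 w 0.128
[  0.325 -38.231 -24.888   0.404  -0.275   0.234] [-0.01  0.01  0.08  0.   -0.02  1.57]
```

Request:
move_arm(
  rot=[
    [0, 0, 0.25],
    [0, 0, 0.5],
    [0, 0, 0.75],
    [0, 0, 1],
    [0, 0, 1.25],
    [0, 0, 1.5],
    [0, 0, 1.75],
    [0, 0, 1.9],
  ],
  travel=[
    [0, 0, 0],
    [0, 0, 0],
    [0, 0, 0],
    [0, 0, 0],
    [0, 0, 0],
    [0, 0, 0],
    [0, 0, 0],
    [0, 0, 0],
  ],
  grip=[0, 0, 0, 0, 0, 0, 0, 0],
)

```text
clock: 12.6
tool_pos: [592.0, 182.6, 170.7]
eef_rot: [[0.992, 0.126, 0.001], [0.126, -0.992, -0.001], [0.001, 0.001, -1.0]]
contact_force: [0.5, -0.8, 6.2]
grip_width: 0.123
```

```bash
python3 m.py
```

```text
t 12.6 yaw -8.36 M [-0.202  0.097  0.247] F [ 0.5 -0.8  6.2] pos [592.  182.6 170.7] j6 93.45 w 0.123
[  0.325 -38.224 -24.887   0.427  -0.277   0.253] [-0.06  0.01 -0.06 -0.09  0.05  1.33]
```

Request:
move_arm(
  rot=[
    [0, 0, 0.25],
    [0, 0, 0.5],
    [0, 0, 0.75],
    [0, 0, 1],
    [0, 0, 1.25],
    [0, 0, 1.5],
    [0, 0, 1.7],
    [0, 0, 1.8],
  ],
  travel=[
    [0, 0, 0],
    [0, 0, 0],
    [0, 0, 0],
    [0, 0, 0],
    [0, 0, 0],
    [0, 0, 0],
    [0, 0, 0],
    [0, 0, 0],
  ],
  grip=[0, 0, 0, 0, 0, 0, 0, 0],
)

```text
clock: 13.4
tool_pos: [592.0, 182.5, 170.7]
eef_rot: [[0.995, 0.095, 0.001], [0.095, -0.995, -0.001], [0.001, 0.001, -1.0]]
contact_force: [-0.3, -0.5, 5.5]
grip_width: 0.12
```

```bash
python3 m.py
```

```text
t 13.4 yaw -10.16 M [-0.266  0.151  0.272] F [-0.3 -0.5  5.5] pos [592.  182.5 170.7] j6 95.25 w 0.12
[  0.404 -38.223 -24.889   0.442  -0.28    0.239] [-0.02  0.02  0.01  0.09 -0.04  1.01]
```

Request:
move_arm(
  rot=[
    [0, 0, 0.25],
    [0, 0, 0.5],
    [0, 0, 0.75],
    [0, 0, 1],
    [0, 0, 1.25],
    [0, 0, 1.5],
    [0, 0, 1.75],
    [0, 0, 1.9],
  ],
  travel=[
    [0, 0, 0],
    [0, 0, 0],
    [0, 0, 0],
    [0, 0, 0],
    [0, 0, 0],
    [0, 0, 0],
    [0, 0, 0],
    [0, 0, 0],
  ],
  grip=[0, 0, 0, 0, 0, 0, 0, 0],
)

```text
clock: 14.2
tool_pos: [592.0, 182.5, 170.7]
eef_rot: [[0.998, 0.061, 0.001], [0.061, -0.998, -0.001], [0.001, 0.001, -1.0]]
contact_force: [-0.9, -1.8, 5.3]
grip_width: 0.124
```

```bash
python3 m.py
```

```text
t 14.2 yaw -12.09 M [-0.272  0.128  0.122] F [-0.9 -1.8  5.3] pos [592.  182.5 170.7] j6 97.18 w 0.124
[  0.615 -38.23  -24.886   0.409  -0.291   0.114] [ 0.05 -0.03 -0.06  0.02  0.01  1.47]
```

Run:
```python
from h import *
p=arm.grab_frame("wrist"); s=arm.state(); print(np.round(s["ft_torque"],3),np.round(s["joint_torque"],3))
a=p["img"][195:325,195:325,::-1]
cv2.imwrite('pics/w4c.png',cv2.resize(a,None,fx=4.5,fy=4.5,interpolation=2))
```

```text
[-0.237  0.124  0.139] [  0.614 -38.231 -24.886   0.409  -0.291   0.133]
```

View pics/w4c.png

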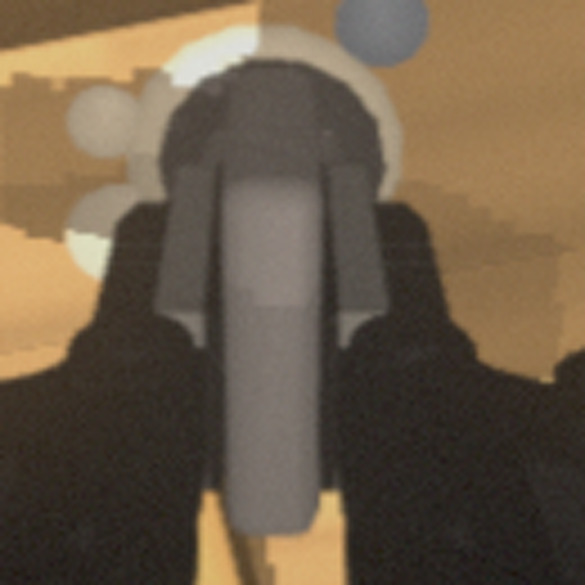

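Request:
move_arm(
  rot=[
    [0, 0, 0.25],
    [0, 0, 0.5],
    [0, 0, 0.75],
    [0, 0, 1],
    [0, 0, 1.25],
    [0, 0, 1.5],
    [0, 0, 1.5],
    [0, 0, 1.5],
  ],
  travel=[
    [0, 0, 0],
    [0, 0, 0],
    [0, 0, 0],
    [0, 0, 0],
    [0, 0, 0],
    [0, 0, 0],
    [0, 0, 0],
    [0, 0, 0],
  ],
  grip=[0, 0, 0, 0, 0, 0, 0, 0],
)

```text
clock: 15.05
tool_pos: [592.0, 182.5, 170.7]
eef_rot: [[0.999, 0.036, 0.001], [0.036, -0.999, -0.001], [0.001, 0.001, -1.0]]
contact_force: [-1.1, -1.5, 5.4]
grip_width: 0.127
```

```bash
python3 m.py
```

```text
t 15.05 yaw -13.55 M [-0.222  0.14   0.286] F [-1.1 -1.5  5.4] pos [592.  182.5 170.7] j6 98.65 w 0.127
[  0.49  -38.222 -24.888   0.481  -0.289   0.248] [-0.04  0.04 -0.03  0.03  0.1   0.03]
```

Request:
move_arm(
  rot=[
    [0, 0, 0.25],
    [0, 0, 0.5],
    [0, 0, 0.75],
    [0, 0, 1],
    [0, 0, 1.2],
    [0, 0, 1.2],
    [0, 0, 1.2],
    [0, 0, 1.2],
  ],
  travel=[
    [0, 0, 0],
    [0, 0, 0],
    [0, 0, 0],
    [0, 0, 0],
    [0, 0, 0],
    [0, 0, 0],
    [0, 0, 0],
    [0, 0, 0],
  ],
  grip=[0, 0, 0, 0, 0, 0, 0, 0],
)

```text
clock: 15.85
tool_pos: [592.0, 182.4, 170.7]
eef_rot: [[1.0, 0.015, 0.001], [0.015, -1.0, -0.001], [0.001, 0.001, -1.0]]
contact_force: [-0.6, -1.3, 5.7]
grip_width: 0.124
```

```bash
python3 m.py
```

```text
t 15.85 yaw -14.73 M [-0.277  0.108  0.286] F [-0.6 -1.3  5.7] pos [592.  182.4 170.7] j6 99.83 w 0.124
[  0.434 -38.217 -24.89    0.524  -0.29    0.315] [-0.01  0.08 -0.02 -0.02  0.06  0.07]
```

Request:
move_arm(
  rot=[
    [0, 0, 0.4],
    [0, 0, 0.8],
    [0, 0, 0.8],
    [0, 0, 0.8],
    [0, 0, 0.8],
    [0, 0, 0.8],
    [0, 0, 0.8],
    [0, 0, 0.8],
  ],
  travel=[
    [0, 0, 0],
    [0, 0, 0],
    [0, 0, 0],
    [0, 0, 0],
    [0, 0, 0],
    [0, 0, 0],
    [0, 0, 0],
    [0, 0, 0],
  ],
  grip=[0, 0, 0, 0, 0, 0, 0, 0],
)

```text
clock: 16.65
tool_pos: [592.1, 182.5, 170.7]
eef_rot: [[1.0, 0.002, 0.001], [0.002, -1.0, -0.001], [0.001, 0.001, -1.0]]
contact_force: [-0.3, -1.7, 5.3]
grip_width: 0.121
```

```bash
python3 m.py
```

```text
t 16.65 yaw -15.51 M [-0.31   0.129  0.337] F [-0.3 -1.7  5.3] pos [592.1 182.5 170.7] j6 100.62 w 0.121
[  0.354 -38.216 -24.887   0.564  -0.291   0.39 ] [ 0.06  0.03  0.04  0.02 -0.04  0.08]
```

Request:
move_arm(
  rot=[
    [0, 0, 0.4],
    [0, 0, 0.4],
    [0, 0, 0.4],
    [0, 0, 0.4],
    [0, 0, 0.4],
    [0, 0, 0.4],
    [0, 0, 0.4],
    [0, 0, 0.4],
  ],
  travel=[
    [0, 0, 0],
    [0, 0, 0],
    [0, 0, 0],
    [0, 0, 0],
    [0, 0, 0],
    [0, 0, 0],
    [0, 0, 0],
    [0, 0, 0],
  ],
  grip=[0, 0, 0, 0, 0, 0, 0, 0],
)

```text
clock: 17.45
tool_pos: [592.0, 182.5, 170.7]
eef_rot: [[1.0, -0.005, 0.001], [-0.005, -1.0, -0.001], [0.001, 0.001, -1.0]]
contact_force: [-0.7, -0.5, 5.6]
grip_width: 0.127
```

```bash
python3 m.py
```

```text
t 17.45 yaw -15.9 M [-0.28   0.129  0.437] F [-0.7 -0.5  5.6] pos [592.  182.5 170.7] j6 101.01 w 0.127
[  0.315 -38.214 -24.885   0.584  -0.292   0.427] [-0.04 -0.05  0.11  0.01 -0.05  0.02]
```

Request:
move_arm(
  rot=[
    [0, 0, -3.5],
    [0, 0, -7.5],
    [0, 0, -11.5],
    [0, 0, -15.5],
    [0, 0, -19],
    [0, 0, -21.5],
    [0, 0, -22.2],
    [0, 0, -22.5],
  ],
  travel=[
    [0, 0, 0],
    [0, 0, 0],
    [0, 0, 0],
    [0, 0, 0],
    [0, 0, 0],
    [0, 0, 0],
    [0, 0, 0],
    [0, 0, 0],
  ],
  grip=[0, 0, 0, 0, 0, 0, 0, 0],
)

```text
clock: 18.25
tool_pos: [592.0, 182.8, 170.7]
eef_rot: [[0.927, 0.376, 0.001], [0.376, -0.927, 0.0], [0.001, 0.0, -1.0]]
contact_force: [-0.4, -0.5, 5.3]
grip_width: 0.119
```

```bash
python3 m.py
```

```text
t 18.25 yaw 6.48 M [-0.08   0.026 -0.095] F [-0.4 -0.5  5.3] pos [592.  182.8 170.7] j6 78.58 w 0.119
[ 2.700e-01 -3.829e+01 -2.521e+01  1.120e-01 -2.680e-01 -3.200e-02] [-0.06  0.09 -0.18  0.01  0.23 -2.79]
```

Request:
move_arm(
  rot=[
    [0, 0, -0.5],
    [0, 0, -1],
    [0, 0, -1.4],
    [0, 0, -1.8],
    [0, 0, -1.8],
    [0, 0, -1.8],
    [0, 0, -1.8],
    [0, 0, -1.8],
  ],
  travel=[
    [0, 0, 0],
    [0, 0, 0],
    [0, 0, 0],
    [0, 0, 0],
    [0, 0, 0],
    [0, 0, 0],
    [0, 0, 0],
    [0, 0, 0],
  ],
  grip=[0, 0, 0, 0, 0, 0, 0, 0],
)

```text
clock: 19.05
tool_pos: [592.0, 182.8, 170.7]
eef_rot: [[0.915, 0.404, 0.001], [0.404, -0.915, 0.0], [0.001, -0.0, -1.0]]
contact_force: [-1.3, -1.0, 5.1]
grip_width: 0.122
```

```bash
python3 m.py
```

```text
t 19.05 yaw 8.22 M [-0.091  0.156 -0.195] F [-1.3 -1.   5.1] pos [592.  182.8 170.7] j6 76.83 w 0.122
[ 4.6000e-01 -3.8214e+01 -2.4898e+01  3.2000e-02 -3.0200e-01 -2.0300e-01] [-0.03 -0.04 -0.02 -0.06 -0.06 -0.02]
```

Request:
move_arm(
  rot=[
    [0, 0, -0.5],
    [0, 0, -1],
    [0, 0, -1.4],
    [0, 0, -1.8],
    [0, 0, -1.8],
    [0, 0, -1.8],
    [0, 0, -1.8],
    [0, 0, -1.8],
  ],
  travel=[
    [0, 0, 0],
    [0, 0, 0],
    [0, 0, 0],
    [0, 0, 0],
    [0, 0, 0],
    [0, 0, 0],
    [0, 0, 0],
    [0, 0, 0],
  ],
  grip=[0, 0, 0, 0, 0, 0, 0, 0],
)

```text
clock: 19.85
tool_pos: [592.0, 182.8, 170.7]
eef_rot: [[0.902, 0.432, 0.001], [0.432, -0.902, 0.001], [0.001, -0.0, -1.0]]
contact_force: [-0.5, -0.0, 5.8]
grip_width: 0.123
```

```bash
python3 m.py
```

```text
t 19.85 yaw 9.98 M [-0.039  0.187 -0.317] F [-0.5 -0.   5.8] pos [592.  182.8 170.7] j6 75.06 w 0.123
[  0.618 -38.203 -24.904  -0.057  -0.312  -0.358] [ 0.12  0.06 -0.02  0.05  0.06  0.03]
```

Request:
move_arm(
  rot=[
    [0, 0, -0.6],
    [0, 0, -0.6],
    [0, 0, -0.6],
    [0, 0, -0.6],
    [0, 0, -0.6],
    [0, 0, -0.6],
    [0, 0, -0.6],
    [0, 0, -0.6],
  ],
  travel=[
    [0, 0, 0],
    [0, 0, 0],
    [0, 0, 0],
    [0, 0, 0],
    [0, 0, 0],
    [0, 0, 0],
    [0, 0, 0],
    [0, 0, 0],
  ],
  grip=[0, 0, 0, 0, 0, 0, 0, 0],
)

```text
clock: 20.65
tool_pos: [592.0, 182.8, 170.7]
eef_rot: [[0.898, 0.441, 0.001], [0.441, -0.898, 0.001], [0.001, -0.0, -1.0]]
contact_force: [-0.9, -0.8, 5.6]
grip_width: 0.123
```

```bash
python3 m.py
```

```text
t 20.65 yaw 10.56 M [-0.11   0.16  -0.444] F [-0.9 -0.8  5.6] pos [592.  182.8 170.7] j6 74.47 w 0.123
[  0.677 -38.2   -24.904  -0.089  -0.316  -0.416] [ 0.03 -0.02 -0.1  -0.05 -0.03 -0.08]
```

Request:
move_arm(
  rot=[
    [0, 0, 4],
    [0, 0, 8],
    [0, 0, 12],
    [0, 0, 16],
    [0, 0, 20],
    [0, 0, 23],
    [0, 0, 23.7],
    [0, 0, 24],
  ],
  travel=[
    [0, 0, 0],
    [0, 0, 0],
    [0, 0, 0],
    [0, 0, 0],
    [0, 0, 0],
    [0, 0, 0],
    [0, 0, 0],
    [0, 0, 0],
  ],
  grip=[0, 0, 0, 0, 0, 0, 0, 0],
)

```text
clock: 21.45
tool_pos: [592.1, 182.5, 170.7]
eef_rot: [[0.999, 0.041, 0.001], [0.041, -0.999, -0.001], [0.001, 0.001, -1.0]]
contact_force: [-0.5, -1.1, 6.1]
grip_width: 0.126
```

```bash
python3 m.py
```

```text
t 21.45 yaw -13.27 M [-0.283  0.072  0.262] F [-0.5 -1.1  6.1] pos [592.1 182.5 170.7] j6 98.37 w 0.126
[  0.473 -38.218 -24.891   0.487  -0.287   0.256] [ 0.11  0.04  0.01 -0.07  0.04  2.7 ]
```

Drag level (0.25). Continue slowly.

Request:
move_arm(
  rot=[
    [0, 0, 0.5],
    [0, 0, 1],
    [0, 0, 1.4],
    [0, 0, 1.7],
    [0, 0, 1.7],
    [0, 0, 1.7],
    [0, 0, 1.7],
    [0, 0, 1.7],
  ],
  travel=[
    [0, 0, 0],
    [0, 0, 0],
    [0, 0, 0],
    [0, 0, 0],
    [0, 0, 0],
    [0, 0, 0],
    [0, 0, 0],
    [0, 0, 0],
  ],
  grip=[0, 0, 0, 0, 0, 0, 0, 0],
)

```text
clock: 22.25
tool_pos: [592.0, 182.4, 170.7]
eef_rot: [[1.0, 0.011, 0.001], [0.011, -1.0, -0.001], [0.001, 0.001, -1.0]]
contact_force: [-0.8, -1.6, 5.2]
grip_width: 0.125
```

```bash
python3 m.py
```

```text
t 22.25 yaw -14.97 M [-0.275  0.164  0.118] F [-0.8 -1.6  5.2] pos [592.  182.4 170.7] j6 100.06 w 0.125
[  0.661 -38.228 -24.886   0.458  -0.297   0.155] [ 0.04  0.03  0.05  0.05  0.06 -0.01]
```

Request:
move_arm(
  rot=[
    [0, 0, 0.5],
    [0, 0, 1],
    [0, 0, 1.5],
    [0, 0, 2],
    [0, 0, 2.2],
    [0, 0, 2.2],
    [0, 0, 2.2],
    [0, 0, 2.2],
  ],
  travel=[
    [0, 0, 0],
    [0, 0, 0],
    [0, 0, 0],
    [0, 0, 0],
    [0, 0, 0],
    [0, 0, 0],
    [0, 0, 0],
    [0, 0, 0],
  ],
  grip=[0, 0, 0, 0, 0, 0, 0, 0],
)

```text
clock: 23.05
tool_pos: [592.1, 182.4, 170.7]
eef_rot: [[1.0, -0.027, 0.001], [-0.027, -1.0, -0.001], [0.001, 0.001, -1.0]]
contact_force: [-0.1, -1.4, 5.6]
grip_width: 0.12
```

```bash
python3 m.py
```

```text
t 23.05 yaw -17.13 M [-0.322  0.087  0.349] F [-0.1 -1.4  5.6] pos [592.1 182.4 170.7] j6 102.23 w 0.12
[  0.484 -38.216 -24.889   0.557  -0.298   0.329] [ 0.02  0.17 -0.04  0.02 -0.05  0.02]
```

0.33: probably at the stop. A little more, then hold.

Request:
move_arm(
  rot=[
    [0, 0, 0.4],
    [0, 0, 0.8],
    [0, 0, 0.8],
    [0, 0, 0.8],
    [0, 0, 0.8],
    [0, 0, 0.8],
    [0, 0, 0.8],
    [0, 0, 0.8],
  ],
  travel=[
    [0, 0, 0],
    [0, 0, 0],
    [0, 0, 0],
    [0, 0, 0],
    [0, 0, 0],
    [0, 0, 0],
    [0, 0, 0],
    [0, 0, 0],
  ],
  grip=[0, 0, 0, 0, 0, 0, 0, 0],
)

```text
clock: 23.85
tool_pos: [592.0, 182.4, 170.7]
eef_rot: [[0.999, -0.04, 0.001], [-0.04, -0.999, -0.001], [0.001, 0.001, -1.0]]
contact_force: [-0.1, -1.6, 5.7]
grip_width: 0.125
```

```bash
python3 m.py
```

```text
t 23.85 yaw -17.91 M [-0.368  0.176  0.414] F [-0.1 -1.6  5.7] pos [592.  182.4 170.7] j6 103.02 w 0.125
[  0.405 -38.215 -24.886   0.598  -0.299   0.403] [ 0.09 -0.03 -0.09  0.01  0.08 -0.08]
```

Request:
move_arm(
  rot=[
    [0, 0, -4.5],
    [0, 0, -9],
    [0, 0, -13.5],
    [0, 0, -18],
    [0, 0, -22],
    [0, 0, -25],
    [0, 0, -25.7],
    [0, 0, -26],
  ],
  travel=[
    [0, 0, 0],
    [0, 0, 0],
    [0, 0, 0],
    [0, 0, 0],
    [0, 0, 0],
    [0, 0, 0],
    [0, 0, 0],
    [0, 0, 0],
  ],
  grip=[0, 0, 0, 0, 0, 0, 0, 0],
)

```text
clock: 24.65
tool_pos: [592.0, 182.7, 170.7]
eef_rot: [[0.917, 0.399, 0.001], [0.399, -0.917, 0.001], [0.001, -0.0, -1.0]]
contact_force: [-0.8, -0.6, 4.8]
grip_width: 0.124
```

```bash
python3 m.py
```

```text
t 24.65 yaw 7.93 M [-0.097  0.094 -0.173] F [-0.8 -0.6  4.8] pos [592.  182.7 170.7] j6 77.12 w 0.124
[ 4.8000e-01 -3.8205e+01 -2.4905e+01  1.5000e-02 -3.0300e-01 -2.2600e-01] [ 0.07  0.02 -0.07 -0.05 -0.09 -2.82]
```

Request:
move_arm(
  rot=[
    [0, 0, -0.5],
    [0, 0, -1],
    [0, 0, -1.4],
    [0, 0, -1.8],
    [0, 0, -1.8],
    [0, 0, -1.8],
    [0, 0, -1.8],
    [0, 0, -1.8],
  ],
  travel=[
    [0, 0, 0],
    [0, 0, 0],
    [0, 0, 0],
    [0, 0, 0],
    [0, 0, 0],
    [0, 0, 0],
    [0, 0, 0],
    [0, 0, 0],
  ],
  grip=[0, 0, 0, 0, 0, 0, 0, 0],
)

```text
clock: 25.45
tool_pos: [592.0, 182.8, 170.7]
eef_rot: [[0.904, 0.428, 0.001], [0.428, -0.904, 0.0], [0.001, 0.0, -1.0]]
contact_force: [-0.9, -1.0, 6.0]
grip_width: 0.125
```

```bash
python3 m.py
```

```text
t 25.45 yaw 9.76 M [-0.133  0.185 -0.071] F [-0.9 -1.   6. ] pos [592.  182.8 170.7] j6 75.31 w 0.125
[  0.19  -38.288 -24.821   0.078  -0.3    -0.055] [ 0.06 -0.03  0.03  0.    0.03  0.03]
```

Request:
move_arm(
  rot=[
    [0, 0, -0.5],
    [0, 0, -1],
    [0, 0, -1.5],
    [0, 0, -2],
    [0, 0, -2.5],
    [0, 0, -2.5],
    [0, 0, -2.5],
    [0, 0, -2.5],
  ],
  travel=[
    [0, 0, 0],
    [0, 0, 0],
    [0, 0, 0],
    [0, 0, 0],
    [0, 0, 0],
    [0, 0, 0],
    [0, 0, 0],
    [0, 0, 0],
  ],
  grip=[0, 0, 0, 0, 0, 0, 0, 0],
)

```text
clock: 26.25
tool_pos: [592.0, 182.9, 170.7]
eef_rot: [[0.884, 0.467, 0.001], [0.467, -0.884, 0.0], [0.001, 0.0, -1.0]]
contact_force: [0.7, -0.5, 4.8]
grip_width: 0.124
```

```bash
python3 m.py
```

```text
t 26.25 yaw 12.26 M [-0.084  0.221 -0.093] F [ 0.7 -0.5  4.8] pos [592.  182.9 170.7] j6 72.8 w 0.124
[  0.115 -38.278 -24.832   0.051  -0.309  -0.055] [ 0.02 -0.08  0.04 -0.06 -0.02 -0.09]
```

Request:
move_arm(
  rot=[
    [0, 0, -0.6],
    [0, 0, -1.2],
    [0, 0, -1.8],
    [0, 0, -2.4],
    [0, 0, -3],
    [0, 0, -3],
    [0, 0, -3],
    [0, 0, -3],
  ],
  travel=[
    [0, 0, 0],
    [0, 0, 0],
    [0, 0, 0],
    [0, 0, 0],
    [0, 0, 0],
    [0, 0, 0],
    [0, 0, 0],
    [0, 0, 0],
  ],
  grip=[0, 0, 0, 0, 0, 0, 0, 0],
)

```text
clock: 27.05
tool_pos: [591.9, 182.9, 170.7]
eef_rot: [[0.858, 0.513, 0.001], [0.513, -0.858, 0.001], [0.001, -0.0, -1.0]]
contact_force: [-0.7, 0.8, 5.3]
grip_width: 0.123
```

```bash
python3 m.py
```

```text
t 27.05 yaw 15.26 M [-0.101  0.133 -0.017] F [-0.7  0.8  5.3] pos [591.9 182.9 170.7] j6 69.8 w 0.123
[ 2.3000e-02 -3.8263e+01 -2.4842e+01  1.8000e-02 -3.2100e-01 -5.4000e-02] [ 0.05  0.09 -0.01  0.11  0.05  0.05]
```

Request:
move_arm(
  rot=[
    [0, 0, -0.6],
    [0, 0, -1.2],
    [0, 0, -1.8],
    [0, 0, -2.4],
    [0, 0, -3],
    [0, 0, -3.5],
    [0, 0, -3.5],
    [0, 0, -3.5],
  ],
  travel=[
    [0, 0, 0],
    [0, 0, 0],
    [0, 0, 0],
    [0, 0, 0],
    [0, 0, 0],
    [0, 0, 0],
    [0, 0, 0],
    [0, 0, 0],
  ],
  grip=[0, 0, 0, 0, 0, 0, 0, 0],
)

```text
clock: 27.85
tool_pos: [591.9, 183.0, 170.7]
eef_rot: [[0.825, 0.564, 0.001], [0.564, -0.825, 0.001], [0.001, -0.0, -1.0]]
contact_force: [-1.1, 0.3, 5.5]
grip_width: 0.124
```

```bash
python3 m.py
```

```text
t 27.85 yaw 18.77 M [-0.087  0.202 -0.085] F [-1.1  0.3  5.5] pos [591.9 183.  170.7] j6 66.3 w 0.124
[-7.9000e-02 -3.8242e+01 -2.4856e+01 -2.0000e-02 -3.3700e-01 -5.6000e-02] [-0.03  0.09 -0.05  0.05 -0.08 -0.04]
```

Request:
move_arm(
  rot=[
    [0, 0, -3],
    [0, 0, -7.5],
    [0, 0, -12],
    [0, 0, -17],
    [0, 0, -22],
    [0, 0, -27],
    [0, 0, -32],
    [0, 0, -36],
  ],
  travel=[
    [0, 0, 0],
    [0, 0, 0],
    [0, 0, 0],
    [0, 0, 0],
    [0, 0, 0],
    [0, 0, 0],
    [0, 0, 0],
    [0, 0, 0],
  ],
  grip=[0, 0, 0, 0, 0, 0, 0, 0],
)

```text
clock: 28.65
tool_pos: [591.4, 183.4, 170.7]
eef_rot: [[0.333, 0.943, -0.0], [0.943, -0.333, 0.001], [0.001, -0.001, -1.0]]
contact_force: [-2.4, 0.5, 7.1]
grip_width: 0.124
```

```bash
python3 m.py
```

```text
t 28.65 yaw 54.93 M [ 0.071  0.463 -0.093] F [-2.4  0.5  7.1] pos [591.4 183.4 170.7] j6 30.13 w 0.124
[ -0.986 -37.817 -25.15   -0.343  -0.681   0.331] [ 2.000e-02 -9.000e-02  1.000e-01  4.000e-02  6.000e-02 -3.905e+01]
```

Request:
move_arm(
  rot=[
    [0, 0, -5],
    [0, 0, -10],
    [0, 0, -15],
    [0, 0, -20],
    [0, 0, -25],
    [0, 0, -30],
    [0, 0, -34],
    [0, 0, -35.5],
  ],
  travel=[
    [0, 0, 0],
    [0, 0, 0],
    [0, 0, 0],
    [0, 0, 0],
    [0, 0, 0],
    [0, 0, 0],
    [0, 0, 0],
    [0, 0, 0],
  ],
  grip=[0, 0, 0, 0, 0, 0, 0, 0],
)

```text
clock: 29.45
tool_pos: [590.8, 183.4, 170.7]
eef_rot: [[-0.275, 0.961, -0.002], [0.961, 0.275, 0.001], [0.002, -0.002, -1.0]]
contact_force: [-4.2, 0.8, 7.3]
grip_width: 0.123
```

```bash
python3 m.py
```

```text
t 29.45 yaw 90.36 M [ 0.016  0.677 -0.062] F [-4.2  0.8  7.3] pos [590.8 183.4 170.7] j6 -5.3 w 0.123
[-1.2450e+00 -3.7247e+01 -2.5546e+01 -3.7800e-01 -1.1310e+00 -2.8000e-02] [ -0.02   0.05  -0.02  -0.07   0.07 -13.49]
```

Request:
move_arm(
  rot=[
    [0, 0, 0],
    [0, 0, 0],
    [0, 0, 0],
    [0, 0, 0],
    [0, 0, 0],
    [0, 0, 0],
    [0, 0, 0],
    [0, 0, 0],
  ],
  travel=[
    [0, 0, 0],
    [0, 0, 0],
    [0, 0, 0],
    [0, 0, 0],
    [0, 0, 0],
    [0, 0, -20],
    [0, 0, -55],
    [0, 0, -90],
  ],
  grip=[0, 0, 40, 40, 40, 40, 40, 40],
)

```text
clock: 30.25
tool_pos: [590.7, 182.4, 259.1]
eef_rot: [[-0.273, 0.962, -0.003], [0.962, 0.273, -0.001], [0.0, -0.003, -1.0]]
contact_force: [0.5, -0.1, -0.3]
grip_width: 0.467
```

Run:
```python
from h import *
need(554,36,260,15.1)
p=arm.grab_frame("wrist"); save(p,"w5.png")
q=arm.grab_frame("side"); cv2.imwrite("pics/s5.png",cv2.resize(q["img"][80:280,120:400,::-1],None,fx=2.8,fy=2.8))
need(554,36,260,15.1)
```

```text
t 30.25 pos [590.7 182.4 259.1] yaw 105.87 shift [-130.8  -75.4   -0.7] az 90.77 F [ 0.5 -0.1 -0.3] M [-0.001 -0.034  0.029] w 39.9 j6 [10.7 14.  95.5  0.  70.7 -5.2]
t 30.35 pos [594.9 183.3 266.3] yaw 105.87 shift [-130.5  -79.7    5.5] az 90.77 F [0.8 0.  0.6] M [-0.038 -0.015  0.001] w 40.2 j6 [10.7 13.7 95.1  0.  70.5 -5.2]
```

View pics/w5.png

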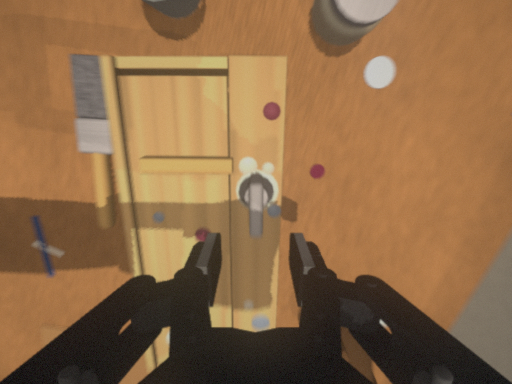

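View pics/s5.png

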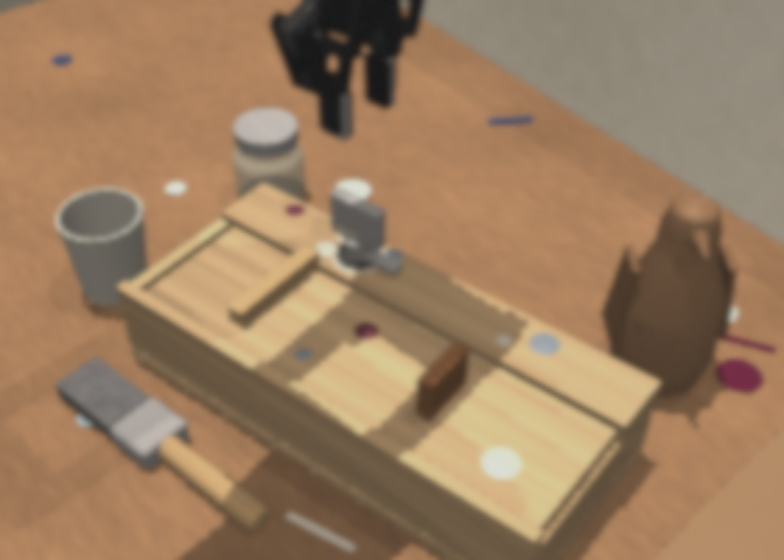

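Request:
move_arm(
  rot=[
    [0, 0, 8.5],
    [0, 0, 17],
    [0, 0, 25.5],
    [0, 0, 34],
    [0, 0, 42.5],
    [0, 0, 51],
    [0, 0, 59.5],
    [0, 0, 68],
  ],
  travel=[
    [-16, -9.5, 0],
    [-32, -19, 0],
    [-48, -28.5, 0],
    [-64, -38, 0],
    [-80, -47.5, 0],
    [-96, -57, 0],
    [-112, -66.5, 0],
    [-130, -76.6, 0],
  ],
  grip=[45, 45, 45, 45, 45, 45, 45, 45],
)

```text
clock: 31.15
tool_pos: [552.7, 36.1, 258.6]
eef_rot: [[0.793, 0.609, -0.002], [0.609, -0.793, 0.0], [-0.001, -0.001, -1.0]]
contact_force: [0.4, 0.1, 0.0]
grip_width: 0.531
```

Request:
move_arm(
  rot=[
    [0, 0, 8.5],
    [0, 0, 17],
    [0, 0, 22.8],
    [0, 0, 22.8],
    [0, 0, 22.8],
    [0, 0, 22.8],
    [0, 0, 22.8],
    [0, 0, 22.8],
  ],
  travel=[
    [0, 0, 0],
    [0, 0, 0],
    [0, 0, 10],
    [0, 0, 30],
    [0, 0, 40],
    [0, 0, 50],
    [0, 0, 50],
    [0, 0, 50],
  ],
  grip=[45, 45, 45, 45, 45, 45, 45, 45],
)

```text
clock: 31.95
tool_pos: [553.5, 36.7, 209.8]
eef_rot: [[0.966, 0.26, -0.0], [0.26, -0.966, 0.0], [-0.0, -0.0, -1.0]]
contact_force: [0.1, 0.3, 0.5]
grip_width: 0.531
```

Run:
```python
from h import *
p=arm.grab_frame("wrist"); save(p,"w6.png")
need(553.5,36.5,147,15.1)
s=arm.state()
for l in arm.landmark_of(p,"lid_pull")[:2]: print(l, atz(p,l["point"],92))
T=np.array(s["tool_pos"]); R=np.array(s["eef_rot"])
for dx in (22,-22): 
    X=T+R[:,0]*dx; X[2]=106; print(dx,proj(p,[X]).round())
```

```text
t 32.0 pos [553.9  36.7 210.4] yaw 15.08 shift [-0.5  0.1 63.4] az -0.02 F [-0.1  0.3  0.2] M [-0.03  -0.049  0.055] w 45.1 j6 [ -3.5   9.7 106.4  -0.   63.9  71.5]
{'point': [217.7, 257.5], 'score': 0.9} [551.6890451   35.70058821  92.        ]
22 [[257. 193.]]
-22 [[257. 250.]]
```

View pics/w6.png

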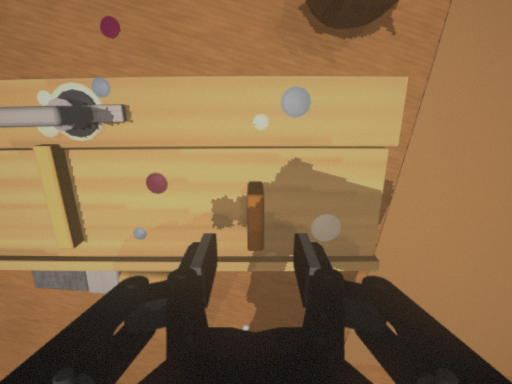

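Request:
move_arm(
  rot=[
    [0, 0, 0],
    [0, 0, 0],
    [0, 0, 0],
    [0, 0, 0],
    [0, 0, 0],
    [0, 0, 0],
    [0, 0, 0],
    [0, 0, 0],
  ],
  travel=[
    [-0.5, 0, 15],
    [-0.5, 0, 35],
    [-0.5, 0, 50],
    [-0.5, 0, 58],
    [-0.5, 0, 60],
    [-0.5, 0, 60],
    [-0.5, 0, 60],
    [-0.5, 0, 60],
  ],
  grip=[45, 45, 45, 45, 45, 45, 45, 0],
  newtons=50,
)

```text
clock: 32.85
tool_pos: [553.7, 36.5, 150.9]
eef_rot: [[0.966, 0.26, 0.002], [0.26, -0.966, -0.0], [0.002, 0.001, -1.0]]
contact_force: [-0.2, 0.0, -0.1]
grip_width: 0.372
```

Request:
move_arm(
  rot=[
    [0, 0, 0],
    [0, 0, 0],
    [0, 0, 0],
    [0, 0, 0],
    [0, 0, 0],
    [0, 0, 0],
    [0, 0, 0],
    [0, 0, 0],
  ],
  travel=[
    [0, 0, 0],
    [0, 0, 0],
    [0, 0, 0],
    [0, 0, 0],
    [0, 0, 0],
    [0, 0, 0],
    [0, 0, 0],
    [0, 0, 0],
  ],
  grip=[0, 0, 0, 0, 0, 0, 0, 0],
)

```text
clock: 33.65
tool_pos: [553.4, 36.6, 150.7]
eef_rot: [[0.966, 0.26, 0.001], [0.26, -0.966, -0.0], [0.001, 0.0, -1.0]]
contact_force: [-1.5, 1.2, 6.0]
grip_width: 0.131
```

```bash
python3 -c "
from h import *
need(553.5,36.5,149,15.1)"
```

```text
t 33.65 pos [553.4  36.6 150.7] yaw 15.09 shift [0.1 0.1 1.7] az -0.01 F [-1.5  1.2  6. ] M [0.025 0.215 0.134] w 11.2 j6 [ -3.5  14.4 108.2  -0.   57.4  71.4]
```

Request:
move_arm(
  rot=[
    [0, 0, 0],
    [0, 0, 0],
    [0, 0, 0],
    [0, 0, 0],
    [0, 0, 0],
    [0, 0, 0],
    [0, 0, 0],
    [0, 0, 0],
  ],
  travel=[
    [0, 1, 0],
    [0, 3, 0],
    [0, 5, 0],
    [0, 7, 0],
    [0, 9, 0],
    [0, 11, 0],
    [0, 13, 0],
    [0, 15, 0],
  ],
  grip=[0, 0, 0, 0, 0, 0, 0, 0],
)

```text
clock: 34.45
tool_pos: [557.2, 22.6, 150.7]
eef_rot: [[0.966, 0.26, 0.001], [0.26, -0.966, 0.001], [0.001, -0.001, -1.0]]
contact_force: [-2.0, 2.9, 5.9]
grip_width: 0.134
```

```bash
python3 -c "
from h import *
need(553.5,36.5,149,15.1)"
```

```text
t 34.45 pos [557.2  22.6 150.7] yaw 15.08 shift [  0.  -14.4   1.7] az -0.02 F [-2.   2.9  5.9] M [0.305 0.221 0.146] w 11.4 j6 [-4.900e+00  1.470e+01  1.077e+02  1.000e-01  5.750e+01  7.000e+01]
```

Only friction so far (about 2–3 N).

Request:
move_arm(
  rot=[
    [0, 0, 0],
    [0, 0, 0],
    [0, 0, 0],
    [0, 0, 0],
    [0, 0, 0],
    [0, 0, 0],
    [0, 0, 0],
    [0, 0, 0],
  ],
  travel=[
    [0, 3, 0],
    [0, 6, 0],
    [0, 10, 0],
    [0, 16, 0],
    [0, 22, 0],
    [0, 30, 0],
    [0, 38, 0],
    [0, 46, 0],
  ],
  grip=[0, 0, 0, 0, 0, 0, 0, 0],
)

```text
clock: 35.25
tool_pos: [569.3, -22.0, 150.7]
eef_rot: [[0.966, 0.26, 0.001], [0.26, -0.966, 0.001], [0.001, -0.001, -1.0]]
contact_force: [-1.4, 2.9, 5.6]
grip_width: 0.129
```

Request:
move_arm(
  rot=[
    [0, 0, 0],
    [0, 0, 0],
    [0, 0, 0],
    [0, 0, 0],
    [0, 0, 0],
    [0, 0, 0],
    [0, 0, 0],
    [0, 0, 0],
  ],
  travel=[
    [0, 8, 0],
    [0, 17, 0],
    [0, 26, 0],
    [0, 35, 0],
    [0, 44, 0],
    [0, 52, 0],
    [0, 59, 0],
    [0, 63, 0],
  ],
  grip=[0, 0, 0, 0, 0, 0, 0, 0],
)

```text
clock: 36.05
tool_pos: [586.0, -83.1, 150.7]
eef_rot: [[0.966, 0.26, 0.002], [0.26, -0.966, 0.001], [0.002, -0.0, -1.0]]
contact_force: [-1.0, 3.3, 5.7]
grip_width: 0.131
```

```bash
python3 -c "
from h import *
need(553.5,36.5,149,15.1)"
```

```text
t 36.05 pos [586.  -83.1 150.7] yaw 15.06 shift [  -0.3 -124.     1.8] az -0.04 F [-1.   3.3  5.7] M [ 0.37  -0.032  0.156] w 11.2 j6 [-1.49e+01  1.84e+01  1.03e+02  1.00e-01  5.85e+01  6.00e+01]
```

Commanded about 124 mm. Creep to the end stop.

Request:
move_arm(
  rot=[
    [0, 0, 0],
    [0, 0, 0],
    [0, 0, 0],
    [0, 0, 0],
    [0, 0, 0],
    [0, 0, 0],
    [0, 0, 0],
    [0, 0, 0],
  ],
  travel=[
    [0, 1, 0],
    [0, 2, 0],
    [0, 3, 0],
    [0, 4, 0],
    [0, 5, 0],
    [0, 6, 0],
    [0, 6.5, 0],
    [0, 7, 0],
  ],
  grip=[0, 0, 0, 0, 0, 0, 0, 0],
)

```text
clock: 36.85
tool_pos: [587.4, -88.4, 150.7]
eef_rot: [[0.966, 0.26, 0.001], [0.26, -0.966, 0.003], [0.002, -0.003, -1.0]]
contact_force: [-0.9, 6.7, 6.4]
grip_width: 0.132
```

```bash
python3 -c "
from h import *
need(553.5,36.5,149,15.1)"
```

```text
t 36.85 pos [587.4 -88.4 150.7] yaw 15.06 shift [  -0.3 -129.4    2. ] az -0.04 F [-0.9  6.7  6.4] M [0.798 0.13  0.119] w 11.2 j6 [-15.4  18.7 102.7   0.2  58.7  59.4]
```

Request:
move_arm(
  rot=[
    [0, 0, 0],
    [0, 0, 0],
    [0, 0, 0],
    [0, 0, 0],
    [0, 0, 0],
    [0, 0, 0],
    [0, 0, 0],
    [0, 0, 0],
  ],
  travel=[
    [0, 0.5, 0],
    [0, 1, 0],
    [0, 1.5, 0],
    [0, 1.5, 0],
    [0, 1.5, 0],
    [0, 1.5, 0],
    [0, 1.5, 0],
    [0, 1.5, 0],
  ],
  grip=[0, 0, 0, 0, 0, 0, 0, 0],
)

```text
clock: 37.65
tool_pos: [587.5, -88.6, 150.7]
eef_rot: [[0.966, 0.26, -0.0], [0.26, -0.966, 0.005], [0.001, -0.005, -1.0]]
contact_force: [-1.3, 8.6, 8.0]
grip_width: 0.134
```

```bash
python3 -c "
from h import *
need(553.5,36.5,149,15.1)"
```

```text
t 37.65 pos [587.5 -88.6 150.7] yaw 15.07 shift [  -0.3 -129.6    2.3] az -0.03 F [-1.3  8.6  8. ] M [1.111 0.233 0.166] w 11.5 j6 [-15.4  18.7 102.6   0.3  58.8  59.3]
```

Request:
move_arm(
  rot=[
    [0, 0, 0],
    [0, 0, 0],
    [0, 0, 0],
    [0, 0, 0],
    [0, 0, 0],
    [0, 0, 0],
    [0, 0, 0],
    [0, 0, 0],
  ],
  travel=[
    [0, -1, 0],
    [0, -1.5, 0],
    [0, -1.5, 0],
    [0, -1.5, 0],
    [0, -1.5, 0],
    [0, -1.5, -10],
    [0, -1.5, -40],
    [0, -1.5, -75],
  ],
  grip=[0, 0, 45, 45, 45, 45, 45, 45],
)

```text
clock: 38.45
tool_pos: [585.8, -89.9, 224.2]
eef_rot: [[0.966, 0.26, -0.004], [0.26, -0.966, 0.001], [-0.004, -0.002, -1.0]]
contact_force: [0.6, -0.6, -0.3]
grip_width: 0.527
```

Request:
move_arm(
  rot=[
    [0, 0, 0],
    [0, 0, 0],
    [0, 0, 0],
    [0, 0, 0],
    [0, 0, 0],
    [0, 0, 0],
    [0, 0, 0],
    [0, 0, 0],
  ],
  travel=[
    [-10, 0, -20],
    [-30, 0, -40],
    [-60, 0, -60],
    [-90, 0, -80],
    [-120, 0, -80],
    [-140, 0, -80],
    [-140, 0, -80],
    [-140, 0, -80],
  ],
  grip=[45, 45, 45, 45, 45, 45, 45, 45],
)

```text
clock: 39.25
tool_pos: [452.0, -126.6, 305.6]
eef_rot: [[0.966, 0.259, 0.002], [0.259, -0.966, -0.0], [0.002, 0.001, -1.0]]
contact_force: [0.0, -0.1, 0.1]
grip_width: 0.524
```

Run:
```python
from h import *
need(553.5,36.5,149,15.1)
p=arm.grab_frame("top"); cv2.imwrite("pics/t7.png",cv2.resize(p["img"][110:310,120:370,::-1],None,fx=3,fy=3))
q=arm.grab_frame("side"); cv2.imwrite("pics/s7.png",cv2.resize(q["img"][80:280,120:400,::-1],None,fx=2.8,fy=2.8))
for n,pp in (("top",p),("side",q)):
    for t,z in [("knob_grip",115),("tongue_tip",82),("lid_pull",92),("penguin",0),("cup",0),("jar",0),("brush",5)]:
        for l in arm.landmark_of(pp,t)[:1]: print(n,t,round(l["score"],2),np.round(l["point"],1),np.round(atz(pp,l["point"],z),1))
```

```text
t 39.25 pos [ 452.  -126.6  305.6] yaw 15.01 shift [ 140.  -131.4  156.7] az -0.09 F [ 0.  -0.1  0.1] M [ 0.025 -0.003  0.033] w 44.8 j6 [-24.2  -7.3 112.7   0.   74.4  50.7]
top knob_grip 0.71 [194.5 216.5] [595.8 179.4 115. ]
top tongue_tip 0.59 [192.9 235.4] [603.9 140.4  82. ]
top lid_pull 0.57 [202.5 346.1] [585.5 -97.9  92. ]
top penguin 0.73 [134.2 292.5] [757.9   6.8   0. ]
top cup 0.68 [257.6 145. ] [460.5 347.2   0. ]
top jar 0.69 [184.  138.3] [631.7 369.7   0. ]
top brush 0.6 [282.6 222.5] [407.3 167.    5. ]
side knob_grip 0.59 [153.2 250.7] [602.  186.8 115. ]
side tongue_tip 0.75 [174.6 265.4] [608.6 145.   82. ]
side lid_pull 0.68 [248.3 340.8] [587.6 -86.2  92. ]
side penguin 0.55 [208.7 352.5] [749.4  14.2   0. ]
side cup 0.6 [179.2 157.5] [453.3 357.5   0. ]
side jar 0.75 [147.5 215.8] [629.3 378.5   0. ]
side brush 0.66 [239.2 181.4] [409.  160.4   5. ]
```

View pics/t7.png

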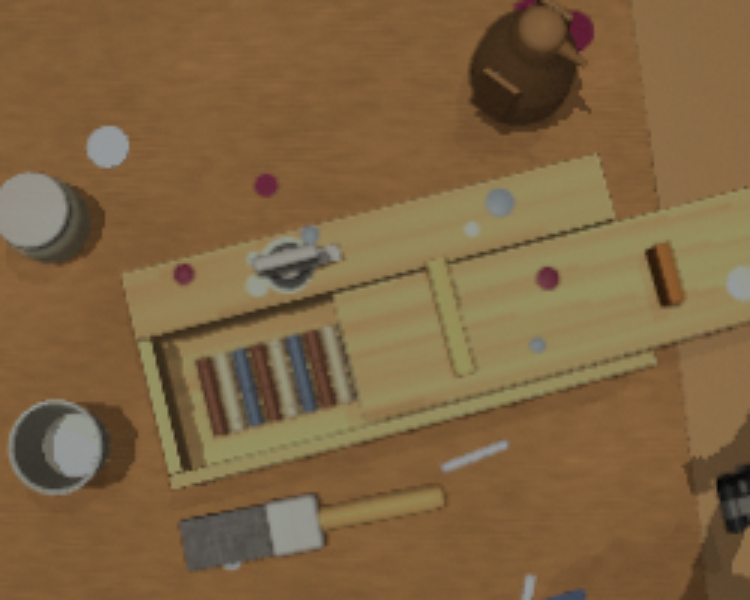

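View pics/s7.png

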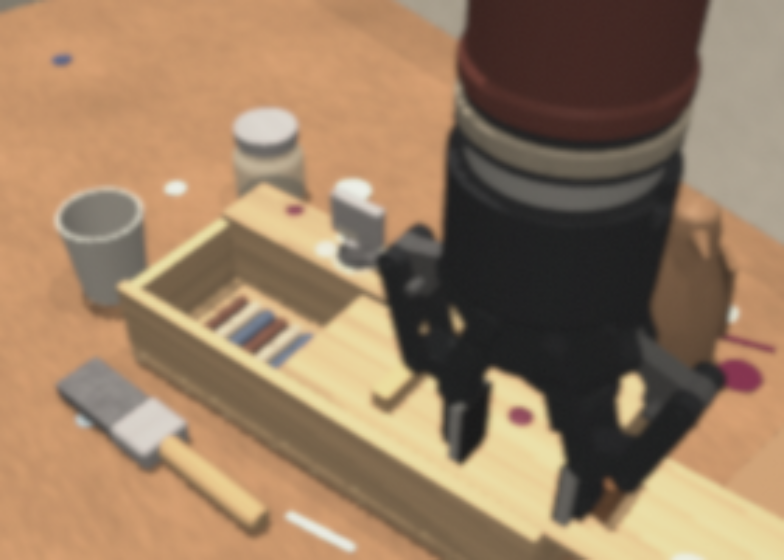

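```bash
python3 -c "
from station import arm
print(arm.finish_job(), arm.state()['clock'])"
```

```text
the job is handed in; nothing more can be done
the job is handed in; nothing more can be done
```

The chest is open: the knob broke free, I turned it a quarter turn anticlockwise, and I drew the lid out to its end stop. I let go of everything and handed the job in after about 39 s of the 72 s allowed.

- **Rocking the knob:** I worked it between the stops at a grip of 28 N and never let the torque past about 0.44 N m. The stops gave way in turn, left, right, left, right, left. After the fifth, the drag fell from about 0.24 to about 0.055 N m, the freed level.
- **Turning the knob:** I turned it until the wing stood at about 90.4°, by the tool's own angle. The pictures show the tongue lying along the far rail, clear of the lid's batten.
- **Sliding the lid:** It moved 129.6 mm by the tool position, at about 3 N. The force rose to 8.6 N at the end, so it was against its stop.
- **Last checks:** In the last top view the lid is open, the knob is turned, and the penguin, cup, jar and brush look unmoved. The wrist force was near zero with the arm well clear.
- **Disagreements:**
  - The trained networks placed objects up to 15 mm away from their first positions, most for the side-camera jar and cup, the top-camera penguin and the side-camera knob. The objects sit at the same pixels in the pictures to the eye, so I took this as detection noise.
  - The top and side cameras also disagreed by about 12 mm on the lid pull. I relied on the force at the stop instead.
  - I never saw the fifth flake break directly. I judged it from the drop in drag and from the knob then turning freely past where a paint stop could lie.

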